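# Open the splash guard's window to the marker and push the tube rack in

### The arm

A 6-joint arm with a two-finger parallel gripper is mounted at the origin on the work surface. World frame = base frame: x ahead of the robot, y to its left, z up, the work surface at z = 0. Lengths are in m, angles in rad, forces in N, time in s.
With the tool pointing down it reaches from about 0.25 to 0.725 m from the base axis. Payload 4 kg.
Tool frame: the origin (TCP) lies between the finger pads; the fingertips stand 8 mm ahead of it and the grasp point (between the pads) lies 11 mm behind it; z points along the fingers, y is the direction in which the jaws open and shut (so a half turn about z gives the same grasp; the last joint's range is limited). The gripper opens to 85 mm and grips with 20 to 120 N. Pads are 22 mm wide; open, the fingers measure 114 mm over their backs; the gripper's body (76 mm by 85 mm) begins 54 mm behind the grasp point. The pads swing forward as they close: fully open they stand 13 mm farther back than shut.
Start: joints at [-1.124, 0.241, 0.005, 1.335, 0, 1.571], TCP at [0.216, -0.451, 0.239] pointing down, gripper open.
Joint ranges: [-2.72, 2.72], [-1.05, 1.87], [-1.09, 1.28], [-1.99, 2.15], [-1.42, 1.44], [-3.14, 3.14]. Speed limits (rad/s): [2.79, 2.79, 3.14, 3.14, 3.14, 3.14].

### API

Orientations are given as a unit quaternion [x, y, z, w].
In Python, from workcell import * gives the robot as it stands.
- The arm moves only by the tool send_rows, never from a script. Its argument "increments" is a list that holds one entry, the list of rows, each a list of 6 numbers: the shift along the tool's x, y, z in units of 50 mm (1.0 is 50 mm), then the turn, a rotation vector about the tool's x, y, z in units of 10 degrees (1.0 is 10 degrees). In form: [[[x, y, z, ax, ay, az], ...]]. A call has 1 to 8 rows; each row shifts and turns the commanded pose from where the row before left it, along the tool's axes as they then stand; what a row does not reach is not made up. A row lasts 1/8 s, in which the tool goes at most 62.5 mm and 10.7 degrees, less where a joint would pass 70% of its speed; a pose out of reach is approached as far as the arm can. A call with a number of a shift or a turn outside -1 to 1 is refused whole. A call with a gripper value outside its range is refused whole. "grip" is the closure, from 0 (fully open) to 1 (shut), set as the call begins (left out, the last holds). The fingers move at their own pace and stop on an object; the grip force is fixed at half the most. Time passes only in rows, so rows that do not move let the fingers close. It gives the time, the measured TCP pose, the force and the opening at its end, in the units of the state.
- get_obs(): the state, without advancing time (a new reading comes with each control period).
- camera(name): name is "scene" or "top" or "wrist"; returns a dict with "color" (400x640x3 uint8, red, green, blue), "z_map" (400x640 float32, m along the optical axis (not along the pixel's ray), 0 where there is no reading), "intrinsics" (3x3 intrinsics, pixels), "pose" (4x4, takes a point from camera to world coordinates); the wrist camera has in their place "mount" (4x4, takes a point from camera to tool coordinates, whose origin is the TCP and whose axes are the flange's). Camera axes: x right, y down, z forward; pixel columns grow to the right and rows downward; lengths in m; the calibration is good to about 2 mm. A picture is of the moment at which its call begins: read the wrist's pose just before it.
- job_done(): hands the job in, once; it reports no verdict.
The state is a dict: "clock": time; "joint_pos": joint angles; "joint_vel": joint speeds; "tau": joint torques, N m; "eef_pos": TCP position; "tool_rot": TCP orientation; "ft_force": force on the tool from outside, world axes, zero at the start; "ft_torque": the same for the moment, N m; "grip_width": finger opening in m.
Only numpy, scipy, OpenCV 4.12 (cv2) and the standard library are available. Lean on these libraries where they do the work, as an engineer would, in place of code of your own. Each camera call takes 0.05 s, during which the arm holds its last target.

### The job

Push the splash guard's counterweighted window up from beneath its lip until the underside of the lip is level with the pointer of the marker clamp on the post, and leave it there. Then push the tube rack along the bench, without lifting it or tipping it over, in under the raised window until the whole rack stands behind the window pane. Leave the marker and everything else on the bench where it is.

Things in the scene. Friction and masses are not known exactly. Their poses are not given: they have to be found in the camera images.
- guard: Fixed splash guard: aluminium posts 24 mm square, 500 mm tall, centred at y = +-212 mm, cross beam on top, clear side panels from the posts back to x = 196 mm, open at the back and above; the bench is the bay's floor. The window's clear pane, 6 mm thick, slides at x = 0. Origin on the bench midway between the posts; +x points into the bay away from the robot, +y to the left post.
- window (a joint): Height of the window above its lower stop, m, 0 to 0.175, growing upward; the lip's underside is 65 mm + this value above the bench. Counterweighted: it stays at any height where it is left; about 3 N of friction to move it, plus 15 N per m/s of speed.
- lip (a point): Middle of the lower front edge of the window's lip: a dark steel ledge along the pane's lower edge, 360 mm long (guard y +-180 mm), 10 mm thick, reaching from guard x = -36 mm (towards the robot) to +4 mm, flat underside at this point's height. The clear pane stands 260 mm tall above it. Starts 65 to 87 mm above the bench.
- mark (a point): Tip of the marker's pointer, at the height wanted for the lip's underside (150 to 235 mm). The marker is a bright steel clamp, 16 mm tall, round the left (+y) post, with a 4 mm tongue pointing inward at mid-height, in front of the pane just beyond the lip's left end. Stiff on the post; not to be moved.
- rack: Loose tube rack, 0.2 to 0.45 kg: grey block 80 (x) by 90 (y) by 60 mm high with nine capped tubes (10 mm in from its near face) reaching 100 mm, too tall for the window as it starts. Origin: centre of the underside. Starts about 110 mm before the pane, 130 mm left or right of the middle, x axis into the bay within 0.2 rad of the guard's. Its straight way in is clear to 120 mm behind the pane.
- rack_near_left (a point): Left (+y) end of the rack's near face (its -x face), 30 mm above the bench.
- rack_near_right (a point): Right (-y) end of the rack's near face, 30 mm above the bench.
- reagent: Bystander: clear round jar with a white cap, 64 mm across, 115 mm tall, in front of the window on the other side from the rack. Origin at the centre of its underside.
- beaker: Bystander: glass beaker, 66 mm across, 85 mm tall, inside the bay about 150 to 180 mm behind the pane, near the middle. Origin at the centre of its underside.
- dishes: Bystander: stack of three round culture dishes, 84 mm across, 43 mm tall, on the bench left of the guard. Origin at the centre of its underside.
- flask: Bystander: conical glass flask, 84 mm across the foot, 122 mm tall, right of the guard. Origin at the centre of its underside.
- tipbox: Bystander: white box with a clear lid, 87 by 122 mm, 73 mm tall, right of the guard, nearer the robot. Origin at the centre of its underside.
- bottle: Bystander: amber bottle, 60 mm across, 150 mm tall, left of the guard. Origin at the centre of its underside.
Things that resemble listed ones, but are neither listed nor needed, are in the scene too. What is shaped like the rack but green is not meant.

How it is judged:
On the way, in this order (a step that is already met when the one before it is completed fails the run):
1. the window's lip is pushed up level with the marker's pointer (z of lip in the frame of mark between -0.008 and 0.008 m and velocity of joint window between -0.01 and 0.01 m/s), for 0.3 s.
2. the whole rack stands behind the window pane (x of each of rack_near_left, rack_near_right in the frame of guard above 0.004 m and x of rack in the frame of guard below 0.2 m and y of rack in the frame of guard between -0.17 and 0.17 m), for 0.2 s.
At the end, for the whole second after the job is handed in: The lip's underside is within 8 mm of the height of the marker's pointer and the window is still; the rack stands upright and at rest on the bench between the guard's posts, both ends of its near face at least 4 mm behind the pane's mid-plane and its centre less than 200 mm behind it (all of step 2 and z of lip in the frame of mark between -0.008 and 0.008 m and angle between rack's own z axis and vertical below 0.1 rad and height (world z) of rack below 0.006 m and linear speed of rack below 0.01 m/s and velocity of joint window between -0.005 and 0.005 m/s); the robot touches nothing.
It fails at once if the rack is lifted off the bench (height (world z) of rack above 0.015 m).
It fails at once if the rack is tipped by more than 0.4 rad (angle between rack's own z axis and vertical above 0.4 rad).
It fails at once if the marker is shifted by more than 5 mm (distance of mark from where it was at the start of the episode above 0.005 m).
It fails at once if a bystander is shifted by more than 25 mm (distance of any of reagent, beaker, dishes, flask, tipbox, bottle from where it was at the start of the episode above 0.025 m).
It also fails if it takes over 67 s, if anything falls off the work surface, if the arm or the gripper's body presses on something with over 40 N, if the wrist force passes 120 N, or if a joint passes its speed limit or range.

## Working session

There is one attempt and no reset: what is moved stays moved. The work goes in short steps, Python scripts to look and compute and a tool call to move; the robot and the scene stay as the last step left them, time stands still between calls to the robot, and variables do not carry over. Pictures are saved under pics/ and viewed, and the job is handed in when it is done.

Besides the shell and the picture viewer there is one more tool, called after "Call:" by a JSON object that holds its "name" and its "arguments", one argument or row to a line. send_rows: Moves the arm, as the interface text tells. Its arguments: {"type":"object","properties":{"increments":{"type":"array"},"grip":{"type":"number"}},"required":["increments"]}

```bash
mkdir -p pics; ls
cat > h.py <<'E'
from workcell import *
import numpy as np, cv2, pickle
from scipy.spatial.transform import Rotation as R
def snap(n,tag):
    o=get_obs(); c=camera(n)
    if 'mount' in c:
        T=np.eye(4);T[:3,:3]=R.from_quat(o['tool_rot']).as_matrix();T[:3,3]=o['eef_pos'];c['pose']=T@c['mount']
    pickle.dump(c,open(f'pics/{tag}.pkl','wb'))
    cv2.imwrite(f'pics/{tag}.png',c['color'][...,::-1]); return c
def load(tag): return pickle.load(open(f'pics/{tag}.pkl','rb'))
def px(c,u,v,d=None):
    K=c['intrinsics']; 
    if d is None: d=c['z_map'][int(v),int(u)]
    p=np.array([(u-K[0,2])/K[0,0]*d,(v-K[1,2])/K[1,1]*d,d,1]); return (c['pose']@p)[:3]
def ray(c,u,v):
    a=c['pose'][:3,3]; b=px(c,u,v,1.0); return a,b-a
def atz(c,u,v,z):
    a,d=ray(c,u,v); return a+d*(z-a[2])/d[2]
def crop(tag,x0,y0,x1,y1,s):
    im=load(tag)['color'][y0:y1,x0:x1,::-1]; cv2.imwrite(f'pics/{tag}_c{x0}_{y0}.png',cv2.resize(im,None,fx=s,fy=s,interpolation=cv2.INTER_CUBIC))
E
python3 - <<'E'
from h import *
snap('scene','s0');snap('top','t0')
o=get_obs();print(o['eef_pos'],o['tool_rot'],o['clock'],o['grip_width'])
for t in('s0','t0'):print(load(t)['pose'].round(3),load(t)['intrinsics'])
E
```

```text
pics
[ 0.21580831 -0.45040297  0.23849463] [ 9.75148400e-01  2.21550669e-01 -2.07606424e-04 -9.25172334e-04] 0.1 0.08527724241792442
[[-0.878 -0.417  0.235  0.207]
 [-0.479  0.775 -0.413  0.621]
 [-0.01  -0.475 -0.88   1.45 ]
 [ 0.     0.     0.     1.   ]] [[461.28049383   0.         322.63707698]
 [  0.         461.28049383 206.50220476]
 [  0.           0.           1.        ]]
[[-0.003 -0.975  0.221  0.306]
 [-1.     0.004  0.003 -0.01 ]
 [-0.004 -0.221 -0.975  1.229]
 [ 0.     0.     0.     1.   ]] [[372.16892951   0.         322.81537308]
 [  0.         372.16892951 196.48176953]
 [  0.           0.           1.        ]]
```

View pics/s0.png

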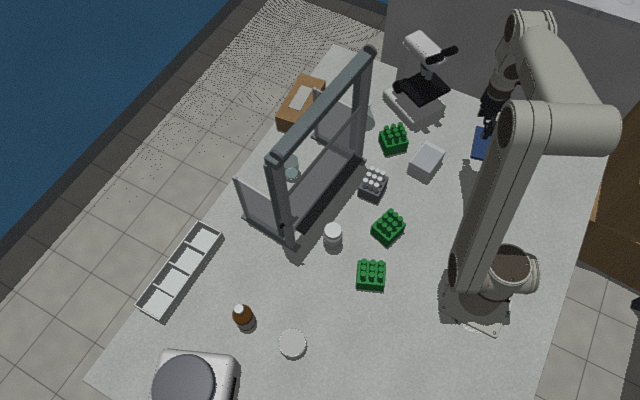

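View pics/t0.png

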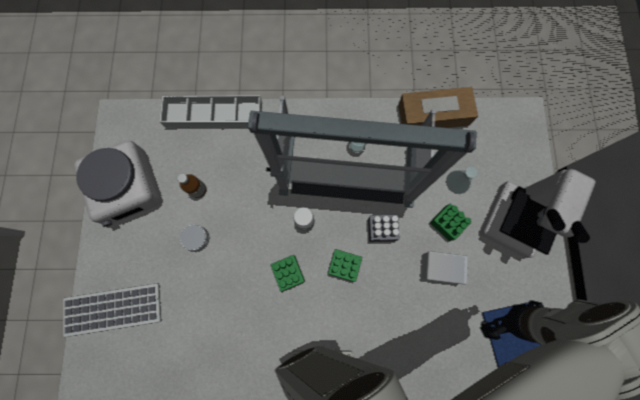

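Run:
```python
from h import *
crop('t0',240,100,490,280,3.2)
crop('s0',220,30,420,260,2.6)
```

```text
(no output)
```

View pics/t0_c240_100.png

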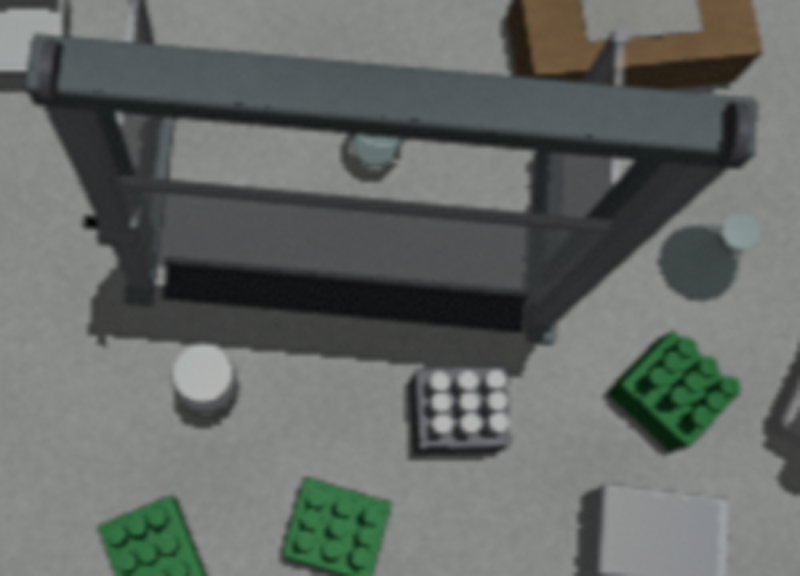

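View pics/s0_c220_30.png

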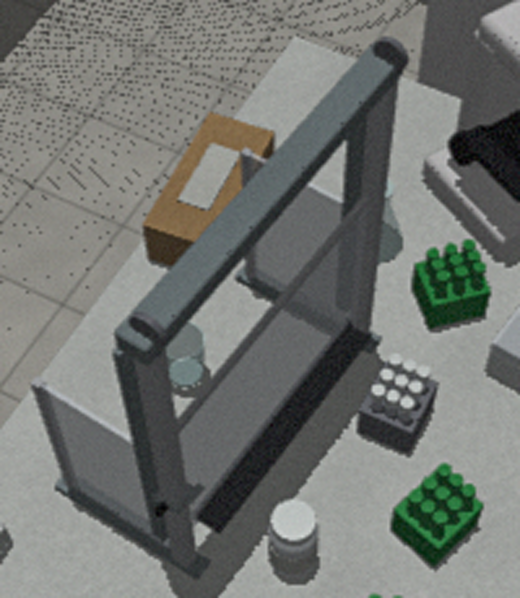

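Run:
```python
from h import *
c=load('t0')
def P(u,v,n=''):
    u=240+u/3.2;v=100+v/3.2
    print(n,(round(u),round(v)),px(c,u,v).round(3))
for n,u,v in[('beam L',60,70),('beam mid',380,95),('beam R',700,130),('lip L',190,280),('lip mid',340,297),('lip R',500,313),('reag',203,372),('cap',440,380),('cap',497,378),('cap',440,424),('cap',498,422),('blk nl',420,445),('beaker',370,150),('marker',92,222),('postfootL',138,298),('postfootR',542,338),('tipbox',660,530),('paneTop',350,200)]:P(u,v,n)
# beam top points
v,u=np.mgrid[0:400,0:640]; K=c['intrinsics'];d=c['z_map']
p=np.stack([(u-K[0,2])/K[0,0]*d,(v-K[1,2])/K[1,1]*d,d],-1)@c['pose'][:3,:3].T+c['pose'][:3,3]
m=(d>0)&(p[...,2]>.49)&(p[...,2]<.57)&(p[...,0]>.4)&(abs(p[...,1])<.4)
q=p[m];print(len(q),q.mean(0),q.min(0),q.max(0))
r=cv2.minAreaRect(q[:,:2].astype(np.float32)*1000);print(r,cv2.boxPoints(r))
b=px
lo=(d>0)&(p[...,2]>.05)&(p[...,2]<.12)
from collections import Counter
# lip
m=lo&(c['color'].sum(-1)<110)&(p[...,0]>.4)&(u>285)&(u<410)&(v>175)&(v<210)
q=p[m];print(len(q),np.median(q,0));r=cv2.minAreaRect(q[:,:2].astype(np.float32)*1000);print(r,cv2.boxPoints(r))
```

```text
beam L (259, 122) [0.619 0.121 0.531]
beam mid (359, 130) [ 0.601 -0.08   0.531]
beam R (459, 141) [ 0.577 -0.279  0.53 ]
lip L (299, 188) [0.597 0.068 0.076]
lip mid (346, 193) [ 0.579 -0.081  0.076]
lip R (396, 198) [ 0.562 -0.239  0.076]
reag (303, 216) [0.498 0.053 0.114]
cap (378, 219) [ 0.491 -0.174  0.102]
cap (395, 218) [ 0.493 -0.229  0.098]
cap (378, 232) [ 0.449 -0.173  0.097]
cap (396, 232) [ 0.451 -0.227  0.102]
blk nl (371, 239) [ 0.434 -0.158  0.058]
beaker (356, 147) [ 0.735 -0.115  0.072]
marker (269, 169) [0.619 0.148 0.205]
postfootL (283, 193) [0.594 0.127 0.015]
postfootR (409, 206) [ 0.55  -0.295  0.011]
tipbox (446, 266) [ 0.35  -0.382  0.074]
paneTop (349, 162) [ 0.599 -0.075  0.327]
5169 [ 0.59853235 -0.08593515  0.528772  ] [ 0.55279173 -0.31301426  0.49022085] [0.64374848 0.1447401  0.55780934]
((599.0938110351562, -83.95281982421875), (459.7236328125, 49.841243743896484), 84.2146987915039) [[ 551.1298  -310.13184]
 [ 600.7172  -315.15588]
 [ 647.0578   142.2262 ]
 [ 597.4704   147.25024]]
1258 [ 0.57954842 -0.08634724  0.07597313]
((578.8699340820312, -84.25779724121094), (358.24090576171875, 35.13405990600586), 84.25498962402344) [[ 543.4609   -260.7201  ]
 [ 578.4185   -264.23706 ]
 [ 614.279      92.2045  ]
 [ 579.32135    95.721466]]
```

Run:
```python
from h import *
c=camera('wrist');print(c['mount'].round(3),c['intrinsics'])
c=load('t0')
for n,u,v in[('g1',345,265),('g2',288,272),('g3',452,222),('g1 far',345,251),('g1 near',343,280),('g1 r',360,268)]:print(n,px(c,u,v).round(3))
print(get_obs())
```

```text
[[ 0.001 -0.953 -0.303  0.077]
 [ 1.     0.001  0.001 -0.001]
 [-0.    -0.303  0.953 -0.134]
 [ 0.     0.     0.     1.   ]] [[292.83402789   0.         320.69691465]
 [  0.         292.83402789 196.98827216]
 [  0.           0.           1.        ]]
g1 [ 0.352 -0.072  0.096]
g2 [0.332 0.098 0.099]
g3 [ 0.48  -0.401  0.102]
g1 far [ 0.401 -0.078  0.005]
g1 near [ 0.309 -0.07  -0.002]
g1 r [ 0.346 -0.126  0.001]
{'clock': 0.15, 'joint_pos': array([-1.12402231e+00,  2.41224776e-01,  4.05273851e-03,  1.33520557e+00,
       -4.32403945e-05,  1.57078182e+00]), 'joint_vel': array([-9.32680130e-05, -2.05533493e-03,  3.69926719e-03,  1.37342607e-03,
       -1.58050448e-04, -6.87118405e-04]), 'tau': array([-1.64826497e-04, -3.72634220e+01,  2.52639359e+01,  1.23470961e-02,
        1.32898032e-05, -4.39731323e-06]), 'eef_pos': array([ 0.21581922, -0.45051403,  0.2386323 ]), 'tool_rot': array([ 9.75150791e-01,  2.21540761e-01, -1.96230836e-04, -7.66206429e-04]), 'ft_force': array([ 0.58936544, -0.11438461,  1.02292369]), 'ft_torque': array([-0.04305881,  0.00472963, -0.03778494]), 'grip_width': 0.08561404173947353}
```

Call:
{"name": "send_rows", "arguments": {
  "increments": [
    [[0,0,-0.8,0,0,0.8],[0,0,-0.8,0,0,0.8],[0,0,-0.8,0,0,0.8],[0,0,-0.8,0,0,0.75],[0.2,-0.9,0,0,0,0],[0.2,-0.9,0,0,0,0],[0.2,-0.9,0,0,0,0],[0.2,-0.9,0,0,0,0]]
  ],
  "grip": 1
}}

```text
clock: 1.15
eef_pos: [0.2745, -0.2745, 0.399]
tool_rot: [0.999, -0.052, -0.0, -0.0]
ft_force: [1.7, 1.2, 0.1]
grip_width: 0.0002
```

Call:
{"name": "send_rows", "arguments": {
  "increments": [
    [[0.2,-0.9,0,0,0.5,0],[0.2,-0.9,0,0,0.5,0],[0.2,-0.9,0,0,0.5,0],[0,-0.4,0,0,0.9,0],[0,0,0,0,0.9,0],[0,0,0,0,0.9,0],[0,0,0,0,0.8,0],[0,0,0,0,0,0]]
  ]
}}

```text
clock: 2.15
eef_pos: [0.3177, -0.1247, 0.3988]
tool_rot: [0.906, -0.049, 0.42, 0.022]
ft_force: [-0.8, 0.3, -0.7]
grip_width: 0.0002
```

Run:
```python
from h import *
snap('wrist','w1')
o=get_obs();print(o['eef_pos'],R.from_quat(o['tool_rot']).as_matrix().round(3),o['clock'],o['grip_width'],o['joint_pos'].round(3))
```

```text
[ 0.3189173  -0.12513654  0.40121019] [[ 0.641 -0.106  0.761]
 [-0.068 -0.994 -0.081]
 [ 0.765 -0.    -0.644]] 2.2 0.000170110917619244 [-0.821 -0.7   -0.595  0.946  0.526  2.631]
```

View pics/w1.png

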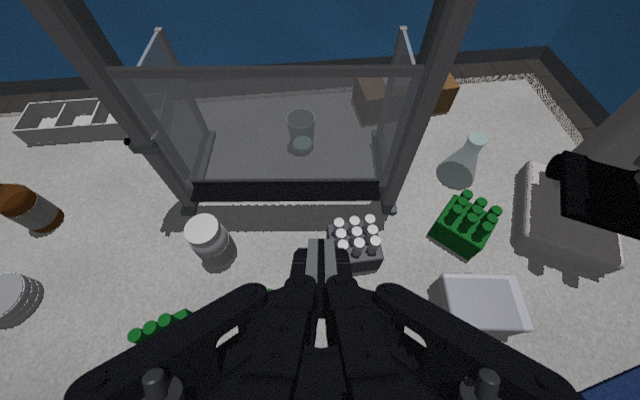

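Run:
```python
from h import *
crop('w1',90,100,250,220,5)
crop('w1',300,170,420,280,5)
```

```text
(no output)
```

View pics/w1_c90_100.png

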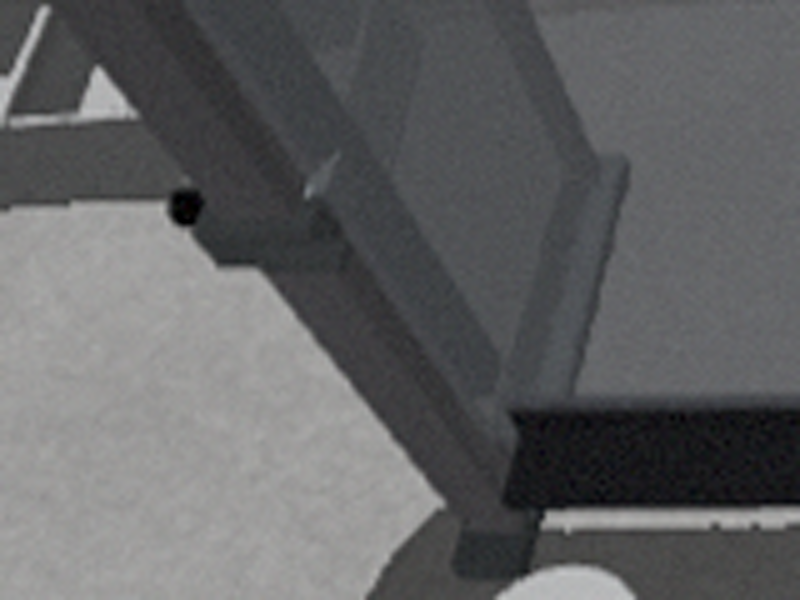

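View pics/w1_c300_170.png

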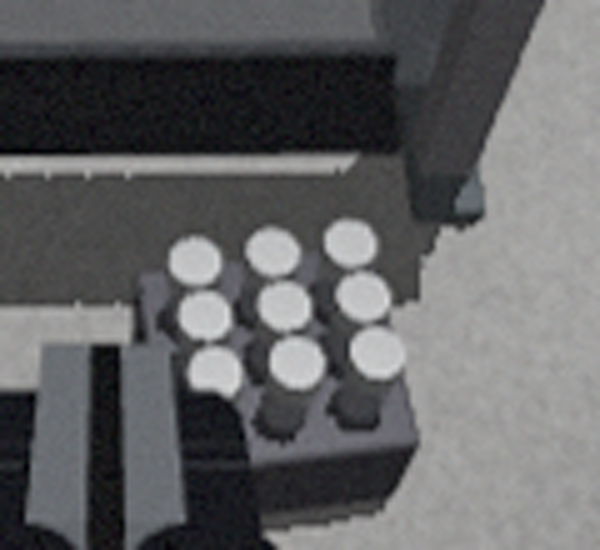

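Run:
```python
from h import *
c=load('w1')
g0=np.array([.5985,-.085,0]);ang=-.101
G=np.array([[np.cos(ang),np.sin(ang),0],[-np.sin(ang),np.cos(ang),0],[0,0,1]])
def P(u,v,x0,y0,s=5):
    p=px(c,x0+u/s,y0+v/s);print((u,v),p.round(4),(G@(p-g0)).round(4))
for u,v in[(310,190),(317,183),(325,173),(332,165),(336,158),(340,152),(270,225),(290,250),(230,250),(510,415),(508,500),(185,205),(515,560)]:P(u,v,90,100)
print('rack')
for u,v in[(195,262),(350,245),(215,370),(376,352),(295,362),(285,307),(412,440),(260,460),(400,520),(285,525),(145,275),(398,60),(395,148),(440,215)]:P(u,v,300,170)
```

```text
(310, 190) [0.6147 0.1108 0.2047] [-0.0037  0.1964  0.2047]
(317, 183) [0.6139 0.1069 0.2081] [-0.004   0.1924  0.2081]
(325, 173) [0.6125 0.1017 0.2134] [-0.0049  0.1871  0.2134]
(332, 165) [0.6141 0.0992 0.2149] [-0.003   0.1848  0.2149]
(336, 158) [0.6114 0.095  0.2201] [-0.0053  0.1804  0.2201]
(340, 152) [0.6124 0.0934 0.2214] [-0.0041  0.1789  0.2214]
(270, 225) [0.6011 0.1203 0.2045] [-0.0181  0.2045  0.2045]
(290, 250) [0.5975 0.1174 0.1967] [-0.0214  0.2012  0.1967]
(230, 250) [0.6022 0.138  0.1939] [-0.0188  0.2222  0.1939]
(510, 415) [0.6125 0.0939 0.0818] [-0.0041  0.1794  0.0818]
(508, 500) [0.5792 0.0938 0.0731] [-0.0372  0.1759  0.0731]
(185, 205) [0.6173 0.1521 0.1999] [-0.0052  0.2378  0.1999]
(515, 560) [0.59   0.1149 0.0116] [-0.0286  0.198   0.0116]
rack
(195, 262) [ 0.4886 -0.1732  0.1   ] [-0.1004 -0.0989  0.1   ]
(350, 245) [ 0.4887 -0.2265  0.1013] [-0.095  -0.1519  0.1013]
(215, 370) [ 0.4491 -0.1743  0.0995] [-0.1397 -0.1039  0.0995]
(376, 352) [ 0.4497 -0.2277  0.0995] [-0.1337 -0.1569  0.0995]
(295, 362) [ 0.4485 -0.2004  0.1008] [-0.1376 -0.13    0.1008]
(285, 307) [ 0.4692 -0.2009  0.0988] [-0.1169 -0.1284  0.0988]
(412, 440) [ 0.4328 -0.2432  0.0591] [-0.1489 -0.1741  0.0591]
(260, 460) [ 0.4314 -0.1898  0.059 ] [-0.1557 -0.1211  0.059 ]
(400, 520) [ 0.4232 -0.2472 -0.0011] [-0.1581 -0.1791 -0.0011]
(285, 525) [ 0.4259 -0.2037 -0.0008] [-0.1598 -0.1355 -0.0008]
(145, 275) [ 0.5062 -0.1592  0.0585] [-0.0844 -0.0831  0.0585]
(398, 60) [ 0.5764 -0.2657  0.0808] [-0.0038 -0.182   0.0808]
(395, 148) [ 0.543  -0.2589  0.0711] [-0.0377 -0.1787  0.0711]
(440, 215) [ 0.5466 -0.2899  0.0063] [-0.0309 -0.2091  0.0063]
```

```bash
cat >> h.py <<'E'
g0=np.array([.5985,-.085,0]);ang=-.101
G=np.array([[np.cos(ang),np.sin(ang),0],[-np.sin(ang),np.cos(ang),0],[0,0,1]])
def tog(p): return G@(np.asarray(p)-g0)
def fromg(p): return G.T@np.asarray(p)+g0
def ori(yaw,below):
    # tool z heads yaw, 'below' deg below horizontal; tool x up-forward
    y,b=np.radians(yaw),np.radians(below)
    f=np.array([np.cos(y),np.sin(y),0]);up=np.array([0,0,1.])
    z=np.cos(b)*f-np.sin(b)*up; x=np.sin(b)*f+np.cos(b)*up
    return np.stack([x,np.cross(z,x),z],1)
def plan(p,Rm,n,p0=None,R0=None):
    if p0 is None:
        o=get_obs();p0=o['eef_pos'];R0=R.from_quat(o['tool_rot']).as_matrix()
    rv=R.from_matrix(R0.T@Rm).as_rotvec();P,Q=p0.copy(),R0.copy();rows=[]
    for i in range(n):
        d=(p-P)/(n-i); s=Q.T@d/.05; a=R.from_matrix(Q.T@Rm).as_rotvec()/(n-i)/np.radians(10)
        row=np.r_[s,a].round(2)+0.; rows.append(row.tolist())
        P=P+Q@(row[:3]*.05);Q=Q@R.from_rotvec(row[3:]*np.radians(10)).as_matrix()
    print(rows);print('end',P.round(4),'from',p0.round(4),np.abs(np.array(rows)).max())
    return P,Q
E
python3 - <<'E'
from h import *
plan(np.array([.45,.03,.27]),ori(8,15),6)
E
```

```text
[[-0.09, -0.56, 0.57, 0.21, 0.42, -0.11], [-0.12, -0.54, 0.59, 0.21, 0.42, -0.11], [-0.16, -0.52, 0.59, 0.21, 0.41, -0.11], [-0.19, -0.5, 0.6, 0.21, 0.42, -0.11], [-0.22, -0.49, 0.61, 0.21, 0.41, -0.11], [-0.25, -0.47, 0.6, 0.21, 0.42, -0.11]]
end [0.45   0.03   0.2701] from [ 0.3189 -0.1251  0.4012] 0.61
```

Call:
{"name": "send_rows", "arguments": {
  "increments": [
    [[-0.1,-0.55,0.6,0.2,0.4,-0.1],[-0.1,-0.55,0.6,0.2,0.4,-0.1],[-0.15,-0.5,0.6,0.2,0.4,-0.1],[-0.2,-0.5,0.6,0.2,0.4,-0.1],[-0.2,-0.5,0.6,0.2,0.4,-0.1],[-0.25,-0.5,0.6,0.2,0.4,-0.1],[0,0,0,0,0,0]]
  ]
}}

```text
clock: 3.08
eef_pos: [0.4767, 0.0287, 0.3259]
tool_rot: [0.816, 0.055, 0.573, -0.045]
ft_force: [-0.2, 0.0, -0.7]
grip_width: 0.0001
```

Run:
```python
from h import *
snap('wrist','w2')
o=get_obs();print(o['eef_pos'],R.from_quat(o['tool_rot']).as_matrix().round(3),o['clock'],o['joint_pos'].round(3))
crop('w2',0,0,640,400,1.25)
crop('w2',60,60,260,210,4)
```

```text
[0.47552883 0.02778042 0.32533086] [[ 0.337  0.14   0.931]
 [ 0.038 -0.99   0.135]
 [ 0.941 -0.01  -0.339]] 3.125 [-0.06  -0.452 -1.082 -0.277  0.191  3.082]
```

View pics/w2.png

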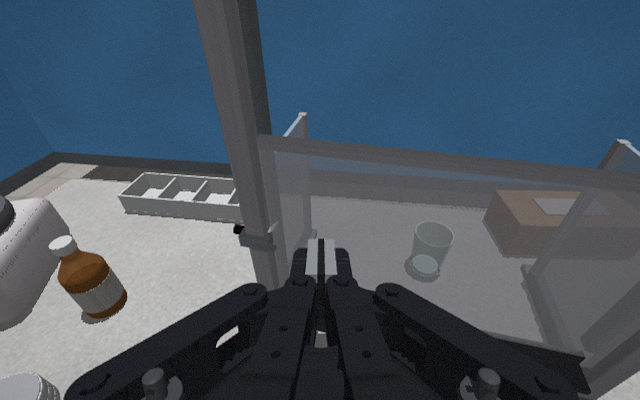

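```bash
cat > kin.py <<'E'
import numpy as np
from scipy.optimize import least_squares
from scipy.spatial.transform import Rotation as R
D=[([-1.12402,.24122,.00405,1.33521,0,1.57078],[.21582,-.45051,.23863]),
([-.821,-.7,-.595,.946,.526,2.631],[.3189,-.1251,.4012]),
([-.06,-.452,-1.082,-.277,.191,3.082],[.4755,.0278,.3253])]
Ry=lambda a:R.from_euler('y',a).as_matrix();Rz=lambda a:R.from_euler('z',a).as_matrix()
def fk(k,q,s=1):
    h,L1,o,L2,a,b=k
    A=Rz(q[0]); p=np.array([0,0,h])
    A1=A@Ry(q[1]);p=A@p+A1@[o,0,L1]
    A2=A1@Ry(-q[2]);p=p+A2@[L2,0,0]
    A3=A2@Ry(q[3]);p=p+A3@[a,0,0]
    A4=A3@Rz(s*q[4]);p=p+A4@[b,0,0]
    return p,A4[:,0]
if __name__=='__main__':
  for s in(1,-1):
    f=lambda k:np.r_[np.concatenate([fk(k,q,s)[0]-p for q,p in D]),.01*(np.array(k)-[.3,.3,0,.3,.1,.2])*.05]
    r=least_squares(f,[.3,.3,0,.3,.1,.2]);print(s,r.x.round(3),(r.fun[:9]*1000).round(1),[fk(r.x,q,s)[1].round(3) for q,p in D])
E
python3 kin.py
```

```text
1 [ 0.248  0.5   -0.003  0.395  0.107  0.296] [ 0.3 -0.6  0.1  1.5 -0.9 -1.4 -1.7  0.   1.3] [array([-0.001,  0.001, -1.   ]), array([ 0.76 , -0.08 , -0.645]), array([ 0.931,  0.134, -0.339])]
-1 [ 0.213  0.461  0.073  0.339  0.603 -0.281] [  4.4  -9.2   2.   13.5 -24.9 -22.4 -27.7  -1.3  20.4] [array([-0.001,  0.001, -1.   ]), array([ 0.026, -0.764, -0.645]), array([ 0.908, -0.245, -0.339])]
```

Run:
```python
from h import *
crop('w2',215,200,305,290,7)
```

```text
(no output)
```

View pics/w2_c215_200.png

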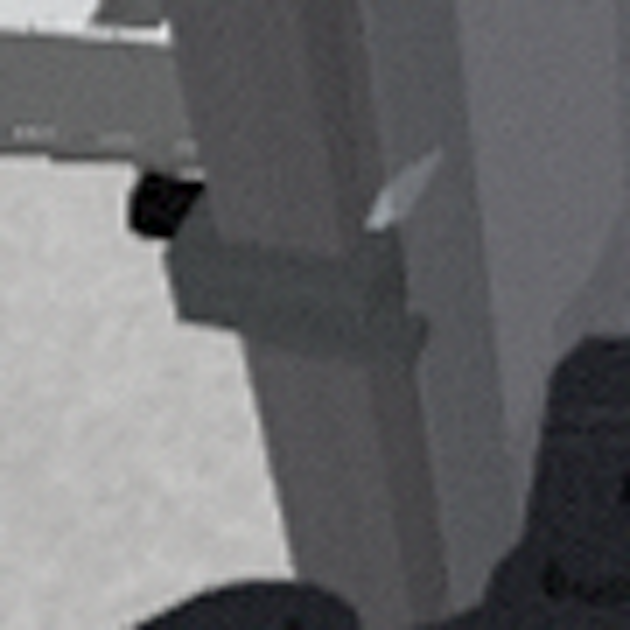

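Run:
```python
from h import *
c=load('w2')
np.set_printoptions(linewidth=220,suppress=True)
K=c['intrinsics']
for v in range(220,256,1):
    print(v,' '.join('%4d/%3d/%3d'%tuple((1000*tog(px(c,u,v))).round()) for u in range(258,282,2)))
```

```text
220  -14/203/229  -13/201/228  -12/199/227   -6/200/222   -2/200/218    2/200/215   -4/194/222   -5/191/223   -4/189/223   -4/186/223   -5/183/225   -5/181/225
221  -14/203/227  -13/201/227  -10/200/224   -7/200/222   -2/200/217    2/200/214   -4/194/220   -5/191/222   -4/189/222   -5/186/222   -4/184/223   -4/181/223
222  -14/204/225  -14/201/226  -12/200/225   -8/200/221   -3/200/217    2/200/212   -4/194/219   -5/191/220   -5/188/221   -4/187/220   -5/184/222   -6/181/223
223  -14/203/224  -14/201/224  -12/200/223   -8/200/219   -3/200/214    1/200/211   -5/194/218   -5/191/218   -5/189/219   -5/186/220   -4/184/219   -5/182/220
224  -13/204/222  -14/202/223  -12/200/221   -8/200/218   -4/200/214    1/200/209   -6/194/217   -5/191/217   -4/189/217   -4/187/217   -5/184/218   -5/182/219
225  -14/204/220  -13/202/221  -12/200/220   -8/200/216   -4/200/213    0/199/209   -5/194/215   -5/192/215   -5/189/215   -4/187/215   -5/184/217   -4/182/216
226  -14/205/219  -13/202/219  -13/200/219  -10/199/216   -4/200/211    1/200/206   -6/194/214   -5/192/213   -5/190/214   -4/187/214   -5/1
[... 3959 characters left out ...]
/185/197   -4/195/170   -4/192/171   -4/189/172   -5/186/173
252  -14/211/174  -13/209/174 -230/ 76/444  -14/203/176  -13/201/176  -10/200/174  -26/188/194  -27/186/195   -4/195/168   -4/192/169   -4/189/170   -4/187/170
253  -13/212/171  -13/209/173  -13/207/172  -14/203/175  -13/201/175  -10/200/171   -6/200/167    0/200/160    5/200/155   -4/192/167   -5/189/169   -5/187/169
254  -13/212/170  -14/209/171  -13/207/171  -13/204/172  -14/201/173  -11/200/171   -6/200/165   -1/200/160    5/200/153   -6/192/167   -5/190/166   -5/187/167
255  -14/212/168  -14/209/169  -13/207/169  -14/204/171  -14/201/172  -11/200/169   -7/200/164   -1/200/157    4/200/152   -4/193/163   -5/190/165   -5/187/165
```

Run:
```python
from h import *
P,Q=plan(fromg([-.075,.005,.15]),ori(-3,55),7)
P,Q=plan(fromg([-.07,.005,.030]),ori(-3,55),4,P,Q)
P,Q=plan(fromg([-.018,.005,.028]),ori(-3,40),5,P,Q)
```

```text
[[-0.44, 0.31, 0.26, -0.13, -0.5, 0.09], [-0.4, 0.31, 0.31, -0.13, -0.5, 0.09], [-0.37, 0.31, 0.35, -0.13, -0.5, 0.09], [-0.34, 0.3, 0.38, -0.13, -0.5, 0.09], [-0.3, 0.3, 0.42, -0.13, -0.5, 0.09], [-0.25, 0.29, 0.45, -0.14, -0.5, 0.09], [-0.21, 0.29, 0.47, -0.13, -0.5, 0.1]]
end [ 0.5244 -0.0725  0.1499] from [0.4755 0.0278 0.3253] 0.5
[[-0.32, 0.0, 0.51, 0.0, 0.0, 0.0], [-0.32, 0.0, 0.5, 0.0, 0.0, 0.0], [-0.33, 0.0, 0.51, 0.0, 0.0, 0.0], [-0.32, 0.01, 0.5, 0.0, 0.0, 0.0]]
end [ 0.5295 -0.0732  0.0302] from [ 0.5244 -0.0725  0.1499] 0.51
[[0.16, 0.01, 0.13, 0.0, 0.3, 0.0], [0.16, 0.01, 0.13, 0.0, 0.3, 0.0], [0.15, 0.01, 0.14, 0.0, 0.3, 0.0], [0.14, 0.01, 0.15, 0.0, 0.3, 0.0], [0.14, 0.01, 0.16, 0.0, 0.3, 0.0]]
end [ 0.581  -0.0784  0.028 ] from [ 0.5295 -0.0732  0.0302] 0.3
```

Call:
{"name": "send_rows", "arguments": {
  "increments": [
    [[-0.44,0.3,0.25,-0.13,-0.5,0.1],[-0.4,0.3,0.3,-0.13,-0.5,0.1],[-0.35,0.3,0.35,-0.13,-0.5,0.1],[-0.35,0.3,0.4,-0.13,-0.5,0.1],[-0.3,0.3,0.4,-0.13,-0.5,0.1],[-0.25,0.3,0.45,-0.13,-0.5,0.1],[-0.2,0.3,0.45,-0.13,-0.5,0.1],[0,0,0,0,0,0]]
  ]
}}

```text
clock: 4.12
eef_pos: [0.5228, -0.0746, 0.1523]
tool_rot: [0.953, -0.031, 0.302, 0.005]
ft_force: [-0.9, 0.9, -0.0]
grip_width: 0.0002
```

Run:
```python
from h import *
o=get_obs();print(tog(o['eef_pos']),R.from_quat(o['tool_rot']).as_matrix().round(3),o['joint_pos'].round(3),o['ft_force'])
P,Q=plan(fromg([-.07,.005,.030]),ori(-3,55),5)
```

```text
[-0.07632379  0.00275767  0.15230963] [[ 0.816 -0.062  0.575]
 [-0.057 -0.998 -0.028]
 [ 0.575 -0.01  -0.818]] [-0.186  0.012 -0.724  0.226  0.079  3.046] [-0.89754509  0.90395128 -0.02095283]
[[-0.26, 0.0, 0.41, 0.0, 0.0, -0.02], [-0.26, 0.0, 0.42, 0.0, 0.0, -0.02], [-0.26, -0.01, 0.41, 0.0, 0.0, -0.01], [-0.26, -0.01, 0.42, -0.01, -0.01, -0.02], [-0.26, 0.0, 0.42, 0.0, 0.0, -0.01]]
end [ 0.5296 -0.0732  0.0299] from [ 0.5228 -0.0746  0.1523] 0.42
```

Call:
{"name": "send_rows", "arguments": {
  "increments": [
    [[-0.26,0,0.42,0,0,0],[-0.26,0,0.42,0,0,0],[-0.26,0,0.42,0,0,0],[-0.26,0,0.42,0,0,0],[-0.26,0,0.42,0,0,0],[0,0,0,0,0,0]]
  ]
}}

```text
clock: 4.88
eef_pos: [0.5272, -0.0724, 0.0276]
tool_rot: [0.953, -0.031, 0.301, 0.004]
ft_force: [-1.0, -0.1, -0.3]
grip_width: -0.0002
```

Call:
{"name": "send_rows", "arguments": {
  "increments": [
    [[0.16,0,0.13,0,0.3,0],[0.16,0,0.13,0,0.3,0],[0.15,0,0.14,0,0.3,0],[0.15,0,0.15,0,0.3,0],[0.14,0,0.15,0,0.3,0],[0,0,0,0,0,0]]
  ]
}}

```text
clock: 5.62
eef_pos: [0.5807, -0.076, 0.0281]
tool_rot: [0.905, -0.03, 0.424, 0.008]
ft_force: [-1.0, -0.1, -0.0]
grip_width: -0.0002
```

Run:
```python
from h import *
o=get_obs();print(tog(o['eef_pos']),R.from_quat(o['tool_rot']).as_matrix().round(3),o['joint_pos'].round(3),o['ft_force'])
snap('wrist','w3');snap('scene','s3')
P,Q=plan(fromg([-.018,.003,.10]),ori(-3,40),6)
crop('s3',220,30,420,260,2.6)
```

```text
[-0.01863539  0.00714888  0.02814118] [[ 0.638 -0.061  0.767]
 [-0.047 -0.998 -0.04 ]
 [ 0.768 -0.01  -0.64 ]] [-0.179  0.508 -0.976 -0.785  0.097  3.074] [-1.03659065 -0.08279862 -0.00856492]
[[0.18, 0.01, -0.15, 0.0, 0.0, -0.01], [0.19, 0.01, -0.15, 0.0, 0.0, -0.01], [0.18, 0.01, -0.15, 0.0, 0.0, -0.01], [0.19, 0.01, -0.15, 0.0, -0.01, -0.02], [0.18, 0.02, -0.15, 0.0, 0.0, -0.01], [0.19, 0.01, -0.16, 0.0, -0.01, -0.02]]
end [ 0.581  -0.08    0.1001] from [ 0.5806 -0.076   0.0284] 0.19
```

View pics/w3.png

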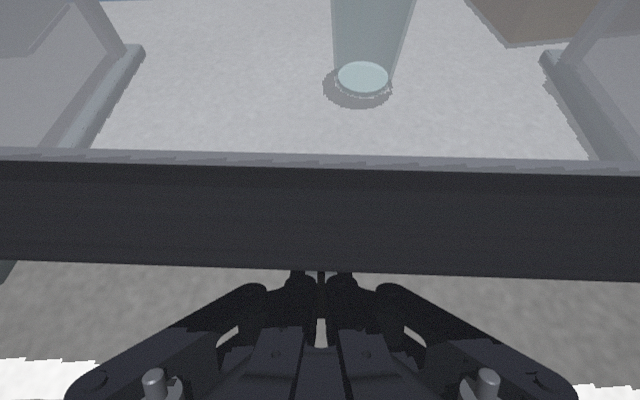

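Call:
{"name": "send_rows", "arguments": {
  "increments": [
    [[0.15,0,-0.13,0,0,0],[0.15,0,-0.13,0,0,0],[0.15,0,-0.13,0,0,0],[0.15,0,-0.13,0,0,0],[0.15,0,-0.13,0,0,0],[0,0,0,0,0,0]]
  ]
}}

```text
clock: 6.48
eef_pos: [0.578, -0.0761, 0.0775]
tool_rot: [0.905, -0.03, 0.423, 0.008]
ft_force: [-7.4, 1.7, 3.0]
grip_width: 0.0002
```

Run:
```python
from h import *
o=get_obs();print(tog(o['eef_pos']),o['joint_pos'].round(3),o['ft_force'])
for t in('w3',):
    c=load(t);print([tog(px(c,u,v)).round(4) for u,v in((200,240),(450,250),(200,190),(450,190))])
c=snap('wrist','w4');print([tog(px(c,u,v)).round(4) for u,v in((200,240),(450,250),(200,190),(450,190))])
```

```text
[-0.02129346  0.00682279  0.07747797] [-0.181  0.338 -0.952 -0.589  0.099  3.073] [-7.36776147  1.6533517   2.97513124]
[array([-0.03  ,  0.0511,  0.0741]), array([-0.0304, -0.04  ,  0.0736]), array([-0.0077,  0.0572,  0.0736]), array([-0.006 , -0.0438,  0.0762])]
[array([-0.0276,  0.0563,  0.1118]), array([-0.0286, -0.0448,  0.1127]), array([-0.0058,  0.0605,  0.1161]), array([-0.0049, -0.0467,  0.1201])]
```

View pics/w4.png

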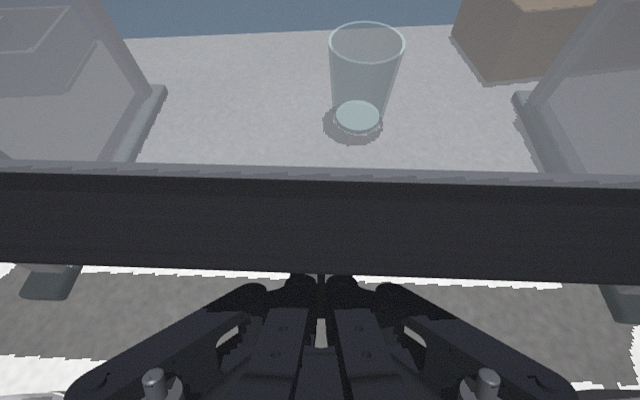

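Call:
{"name": "send_rows", "arguments": {
  "increments": [
    [[0.15,0,-0.13,0,0,0],[0.15,0,-0.13,0,0,0],[0.15,0,-0.13,0,0,0],[0.15,0,-0.13,0,0,0],[0.15,0,-0.13,0,0,0],[0.15,0,-0.13,0,0,0],[0.12,0,-0.1,0,0,0],[0,0,0,0,0,0]]
  ]
}}

```text
clock: 7.52
eef_pos: [0.5774, -0.0768, 0.1444]
tool_rot: [0.905, -0.03, 0.424, 0.008]
ft_force: [-3.3, 1.4, -1.6]
grip_width: 0.0001
```

```bash
cat > lip.py <<'E'
from h import *
import sys
o=get_obs();print(tog(o['eef_pos']),o['ft_force'],o['clock'])
def med(c,glo,ghi,dark=None):
    v,u=np.mgrid[0:400,0:640]; K=c['intrinsics'];d=c['z_map']
    p=np.stack([(u-K[0,2])/K[0,0]*d,(v-K[1,2])/K[1,1]*d,d],-1)@c['pose'][:3,:3].T+c['pose'][:3,3]
    g=(p-g0)@G.T
    m=(d>0)&np.all((g>glo)&(g<ghi),-1); return g[m]
for n in('top','scene','wrist'):
    c=snap(n,n+sys.argv[1])
    q=med(c,[-.033,-.15,.1],[-.008,.15,.24]); 
    if len(q):print(n,'lip top',len(q),np.median(q,0).round(4),np.percentile(q[:,2],[10,90]).round(4))
    q=med(c,[-.026,.1865,.15],[-.015,.199,.24]); 
    if len(q):print(n,'tongue',len(q),np.median(q,0).round(4),np.percentile(q[:,2],[10,90]).round(4))
E
python3 lip.py A
```

```text
[-0.02177618  0.00599329  0.14443172] [-3.34353425  1.35137401 -1.63586332] 7.525
top lip top 855 [-0.0204 -0.0008  0.18  ] [0.1777 0.1825]
top tongue 15 [-0.0203  0.1918  0.1992] [0.197  0.1999]
scene lip top 612 [-0.0208  0.0103  0.1788] [0.1752 0.1823]
scene tongue 14 [-0.0207  0.1929  0.1979] [0.1949 0.2027]
wrist lip top 34267 [-0.0212  0.004   0.1784] [0.1777 0.1792]
```

View pics/wristA.png

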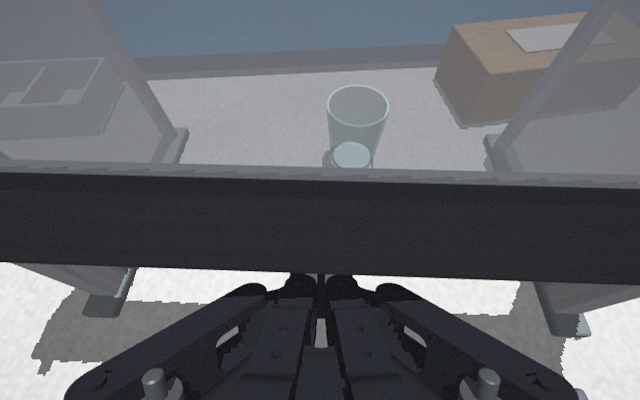

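Call:
{"name": "send_rows", "arguments": {
  "increments": [
    [[0.14,0,-0.12,0,0,0],[0.12,0,-0.1,0,0,0],[0.08,0,-0.065,0,0,0],[0.04,0,-0.035,0,0,0],[0.025,0,-0.02,0,0,0],[0,0,0,0,0,0],[0,0,0,0,0,0]]
  ]
}}

```text
clock: 8.55
eef_pos: [0.5778, -0.0772, 0.171]
tool_rot: [0.905, -0.03, 0.424, 0.008]
ft_force: [-5.1, 2.0, -2.5]
grip_width: -0.0001
```

```bash
python3 lip.py B
```

```text
[-0.02139195  0.00563215  0.17096122] [-5.13150516  2.00407544 -2.51576923] 8.55
top lip top 897 [-0.0205 -0.0011  0.2067] [0.2042 0.2092]
top tongue 15 [-0.0208  0.1917  0.1988] [0.1959 0.2018]
scene lip top 638 [-0.0206  0.0108  0.2056] [0.2019 0.2091]
scene tongue 15 [-0.0204  0.1939  0.1983] [0.1951 0.2048]
wrist lip top 34249 [-0.0212  0.0038  0.205 ] [0.2043 0.2057]
```

Run:
```python
from h import *
o=get_obs()
R0=R.from_quat(o['tool_rot']).as_matrix();p=o['eef_pos']
P,Q=plan(p-[0.004,0,.045],R0,4)
P,Q=plan(fromg([-.11,.0,.18]),ori(-5.8,60),5,P,Q)
P,Q=plan(fromg([-.195,-.131,.18]),ori(-5.8,65),6,P,Q)
P,Q=plan(fromg([-.195,-.131,.03]),ori(-5.8,65),6,P,Q)
```

```text
[[-0.19, 0.0, 0.13, 0.0, 0.0, 0.0], [-0.18, 0.0, 0.13, 0.0, 0.0, 0.0], [-0.19, 0.01, 0.13, 0.0, 0.0, 0.0], [-0.18, 0.0, 0.13, 0.0, 0.0, 0.0]]
end [ 0.5741 -0.077   0.1259] from [ 0.5778 -0.0772  0.171 ] 0.19
[[-0.05, 0.01, -0.4, -0.04, -0.4, 0.03], [-0.08, 0.01, -0.4, -0.04, -0.4, 0.03], [-0.11, 0.01, -0.39, -0.04, -0.4, 0.03], [-0.13, 0.01, -0.38, -0.04, -0.41, 0.02], [-0.16, 0.02, -0.36, -0.04, -0.4, 0.03]]
end [ 0.4892 -0.0738  0.1799] from [ 0.5741 -0.077   0.1259] 0.41
[[-0.25, 0.44, -0.14, 0.0, -0.08, 0.0], [-0.25, 0.44, -0.14, 0.0, -0.08, 0.0], [-0.25, 0.44, -0.14, 0.0, -0.09, 0.0], [-0.25, 0.43, -0.13, 0.0, -0.08, 0.0], [-0.25, 0.44, -0.13, 0.0, -0.09, 0.0], [-0.25, 0.43, -0.12, 0.0, -0.08, 0.0]]
end [ 0.3913 -0.1955  0.18  ] from [ 0.4892 -0.0738  0.1799] 0.44
[[-0.21, 0.0, 0.45, 0.0, 0.0, 0.0], [-0.21, 0.0, 0.45, 0.0, 0.0, 0.0], [-0.21, 0.0, 0.45, 0.0, 0.0, 0.0], [-0.21, 0.0, 0.46, 0.0, 0.0, 0.0], [-0.21, 0.0, 0.45, 0.0, 0.0, 0.0], [-0.22, 0.0, 0.46, 0.0, 0.0, 0.0]]
end [ 0.3913 -0.1955  0.0299] from [ 0.3913 -0.1955  0.18  ] 0.46
```

Call:
{"name": "send_rows", "arguments": {
  "increments": [
    [[-0.19,0,0.13,0,0,0],[-0.19,0,0.13,0,0,0],[-0.19,0,0.13,0,0,0],[-0.19,0,0.13,0,0,0],[0,0,0,0,0,0]]
  ]
}}

```text
clock: 9.32
eef_pos: [0.5754, -0.0772, 0.1266]
tool_rot: [0.904, -0.03, 0.426, 0.009]
ft_force: [0.7, -0.2, 0.2]
grip_width: 0.0001
```

Call:
{"name": "send_rows", "arguments": {
  "increments": [
    [[-0.05,0,-0.4,-0.04,-0.4,0.03],[-0.08,0,-0.4,-0.04,-0.4,0.03],[-0.1,0,-0.4,-0.04,-0.4,0.03],[-0.13,0,-0.4,-0.04,-0.4,0.03],[-0.16,0,-0.35,-0.04,-0.4,0.03],[0,0,0,0,0,0]]
  ],
  "grip": 0.45
}}

```text
clock: 10.07
eef_pos: [0.4919, -0.0709, 0.1845]
tool_rot: [0.963, -0.05, 0.264, 0.014]
ft_force: [0.5, 0.3, 0.2]
grip_width: 0.0469
```

```bash
python3 lip.py C
python3 - <<'E'
from h import *
o=get_obs();print(tog(o['eef_pos']),o['grip_width'],o['joint_pos'].round(2))
P,Q=plan(fromg([-.195,-.131,.18]),ori(-5.8,65),6)
E
```

```text
[-0.10746789  0.00332275  0.18448161] [0.51897625 0.29625278 0.16047433] 10.075
top lip top 886 [-2.050e-02  2.000e-04  2.051e-01] [0.2025 0.2074]
top tongue 14 [-0.0205  0.1929  0.1983] [0.1966 0.2018]
scene lip top 629 [-0.0203  0.0092  0.2039] [0.2002 0.2075]
scene tongue 15 [-0.0222  0.1928  0.1999] [0.1947 0.2019]
wrist lip top 25622 [-2.090e-02 -2.000e-04  2.034e-01] [0.2027 0.2042]
[-0.11025846  0.00341641  0.18016495] 0.046921584211358267 [-0.16 -0.07 -0.66  0.46  0.03  3.09]
[[-0.24, 0.45, -0.14, 0.0, -0.09, 0.0], [-0.25, 0.45, -0.14, 0.0, -0.09, 0.0], [-0.25, 0.45, -0.13, 0.0, -0.09, 0.0], [-0.25, 0.45, -0.13, 0.0, -0.09, 0.0], [-0.25, 0.45, -0.13, 0.0, -0.08, -0.01], [-0.25, 0.44, -0.12, 0.0, -0.09, 0.0]]
end [ 0.3914 -0.1956  0.18  ] from [ 0.4891 -0.0705  0.1802] 0.45
```

View pics/wristC.png

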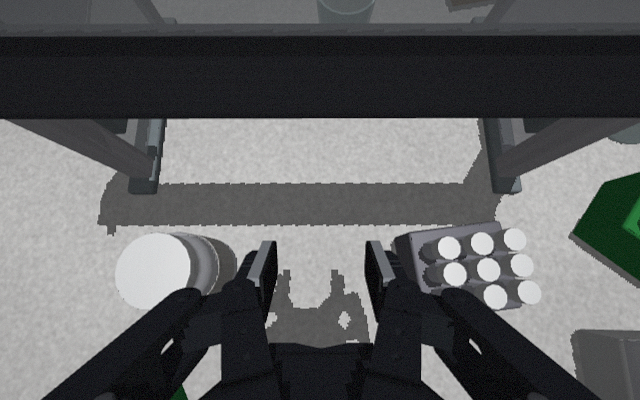

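Call:
{"name": "send_rows", "arguments": {
  "increments": [
    [[-0.25,0.45,-0.14,0,-0.09,0],[-0.25,0.45,-0.14,0,-0.09,0],[-0.25,0.45,-0.13,0,-0.09,0],[-0.25,0.45,-0.13,0,-0.09,0],[-0.25,0.45,-0.13,0,-0.09,0],[-0.25,0.45,-0.12,0,-0.09,0],[0,0,0,0,0,0]]
  ]
}}

```text
clock: 11.1
eef_pos: [0.3898, -0.197, 0.1788]
tool_rot: [0.975, -0.052, 0.214, 0.011]
ft_force: [0.9, 0.9, -0.5]
grip_width: 0.0471
```

Run:
```python
from h import *
o=get_obs();print(tog(o['eef_pos']),o['grip_width'],o['joint_pos'].round(2),o['ft_force'])
P,Q=plan(fromg([-.195,-.131,.03]),ori(-5.8,65),6)
c=snap('wrist','w5')
```

```text
[-0.19634382 -0.13243866  0.17883101] 0.04713896947713637 [-0.6  -0.11 -0.64  0.66  0.2   2.68] [ 0.91094039  0.89066453 -0.51156136]
[[-0.2, 0.0, 0.45, 0.0, 0.0, -0.01], [-0.2, -0.01, 0.45, 0.0, 0.01, 0.0], [-0.21, 0.0, 0.45, 0.0, 0.0, -0.01], [-0.2, -0.01, 0.45, 0.0, 0.01, 0.0], [-0.21, 0.0, 0.46, 0.0, 0.0, -0.01], [-0.2, -0.01, 0.45, 0.01, 0.01, 0.0]]
end [ 0.3915 -0.1956  0.0302] from [ 0.3898 -0.197   0.1788] 0.46
```

View pics/w5.png

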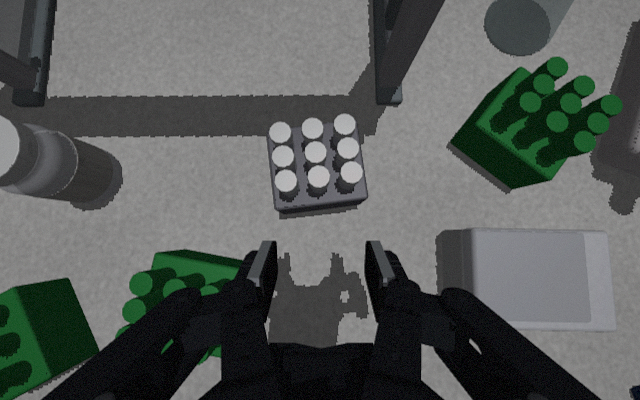

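Run:
```python
from h import *
c=load('w5')
for n,u,v in[('nl',276,208),('nr',364,198),('fl',269,140),('g1 fr',236,262),('g1 corner',238,260),('g1 top',225,275)]:
    p=px(c,u,v);print(n,p.round(3),tog(p).round(3),'z.06',tog(atz(c,u,v,.06)).round(3))
o=get_obs();
crop('w5',100,230,300,380,4)
```

```text
nl [ 0.431 -0.159  0.06 ] [-0.159 -0.09   0.06 ] z.06 [-0.159 -0.09   0.06 ]
nr [ 0.432 -0.242  0.057] [-0.15  -0.173  0.057] z.06 [-0.15  -0.173  0.06 ]
fl [ 0.498 -0.158  0.059] [-0.093 -0.083  0.059] z.06 [-0.093 -0.083  0.06 ]
g1 fr [ 0.384 -0.11   0.031] [-0.211 -0.046  0.031] z.06 [-0.208 -0.055  0.06 ]
g1 corner [ 0.385 -0.107  0.015] [-0.21  -0.044  0.015] z.06 [-0.206 -0.056  0.06 ]
g1 top [ 0.375 -0.107  0.059] [-0.22  -0.044  0.059] z.06 [-0.22  -0.045  0.06 ]
```

View pics/w5_c100_230.png

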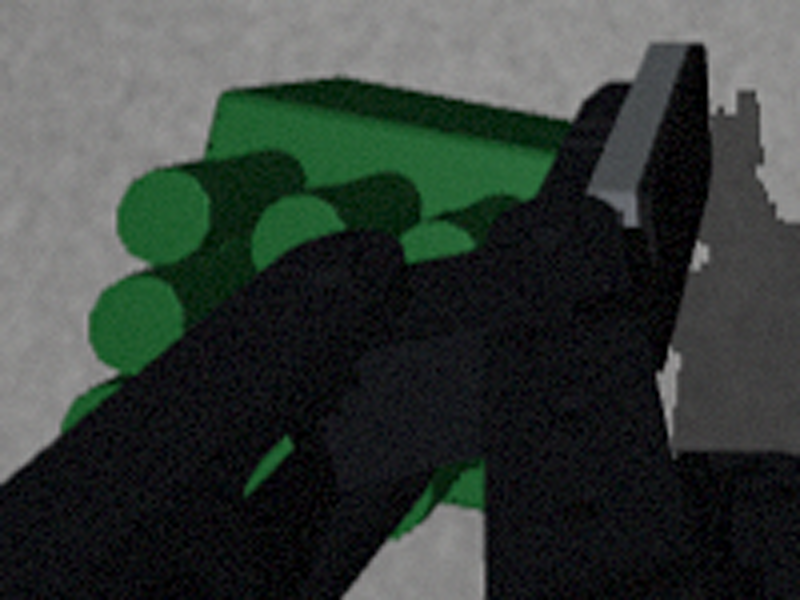

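Call:
{"name": "send_rows", "arguments": {
  "increments": [
    [[-0.2,0,0.45,0,0,0],[-0.2,0,0.45,0,0,0],[-0.2,0,0.45,0,0,0],[-0.2,0,0.45,0,0,0],[-0.2,0,0.45,0,0,0],[-0.2,0,0.45,0,0,0],[0,0,0,0,0,0]]
  ]
}}

```text
clock: 12.02
eef_pos: [0.3911, -0.1939, 0.0298]
tool_rot: [0.976, -0.05, 0.212, 0.009]
ft_force: [0.2, -0.1, -0.2]
grip_width: 0.0471
```

Run:
```python
from h import *
o=get_obs();print(tog(o['eef_pos']),o['grip_width'],o['joint_pos'].round(2),o['ft_force'])
P,Q=plan(fromg([-.10,-.131,.03]),ori(-5.8,53),8)
P,Q=plan(fromg([-.04,-.131,.03]),ori(-5.8,42),6,P,Q)
P,Q=plan(fromg([.016,-.131,.03]),ori(-5.8,30),6,P,Q)
```

```text
[-0.19537658 -0.12924731  0.02981873] 0.047058202943200594 [-0.6   0.17 -0.87  0.15  0.2   2.69] [ 0.17204182 -0.1342268  -0.21842942]
[[0.22, 0.0, 0.1, 0.0, 0.16, 0.0], [0.21, 0.0, 0.1, 0.0, 0.16, 0.0], [0.21, 0.01, 0.11, 0.0, 0.16, 0.0], [0.21, 0.0, 0.12, 0.0, 0.15, 0.0], [0.21, 0.01, 0.12, 0.0, 0.16, 0.0], [0.2, 0.0, 0.13, 0.0, 0.15, -0.01], [0.2, 0.01, 0.13, -0.01, 0.16, 0.0], [0.19, 0.0, 0.14, 0.0, 0.15, -0.01]]
end [ 0.4858 -0.2051  0.03  ] from [ 0.3911 -0.1939  0.0298] 0.22
[[0.16, 0.0, 0.12, 0.0, 0.18, 0.0], [0.16, 0.0, 0.13, 0.0, 0.18, 0.0], [0.15, 0.0, 0.13, 0.0, 0.19, 0.0], [0.15, 0.0, 0.13, 0.0, 0.18, 0.0], [0.14, 0.0, 0.14, 0.0, 0.19, 0.0], [0.14, 0.0, 0.14, -0.01, 0.18, 0.0]]
end [ 0.5455 -0.2111  0.0302] from [ 0.4858 -0.2051  0.03  ] 0.19
[[0.12, 0.0, 0.14, 0.0, 0.2, 0.0], [0.12, 0.0, 0.14, 0.0, 0.2, 0.0], [0.12, 0.0, 0.15, 0.0, 0.2, 0.0], [0.11, 0.0, 0.15, 0.0, 0.2, 0.0], [0.1, 0.0, 0.16, 0.0, 0.2, 0.0], [0.1, 0.0, 0.16, 0.0, 0.2, 0.0]]
end [ 0.6014 -0.2167  0.0299] from [ 0.5455 -0.2111  0.0302] 0.2
```

Call:
{"name": "send_rows", "arguments": {
  "increments": [
    [[0.21,0,0.1,0,0.16,0],[0.21,0,0.1,0,0.16,0],[0.11,0,0.05,0,0.08,0],[0.11,0,0.05,0,0.08,0],[0.11,0,0.06,0,0.08,0],[0.11,0,0.06,0,0.08,0],[0.11,0,0.06,0,0.08,0],[0.11,0,0.06,0,0.08,0]]
  ]
}}

```text
clock: 13.02
eef_pos: [0.4529, -0.2023, 0.0338]
tool_rot: [0.958, -0.05, 0.282, 0.014]
ft_force: [-1.3, -0.2, -1.2]
grip_width: 0.0466
```

Run:
```python
from h import *
o=get_obs();print(tog(o['eef_pos']),o['grip_width'],o['joint_pos'].round(2),o['ft_force'])
P,Q=plan(fromg([-.08,-.131,.03]),ori(-5.8,50),8)
c=snap('wrist','w6')
```

```text
[-0.13305157 -0.13143375  0.03375628] 0.04656316127645712 [-0.56  0.25 -0.88 -0.07  0.24  2.75] [-1.34482236 -0.16571082 -1.18718148]
[[0.11, 0.0, 0.08, 0.0, 0.09, 0.0], [0.1, 0.0, 0.08, 0.0, 0.09, 0.0], [0.1, 0.0, 0.08, 0.0, 0.09, 0.0], [0.1, 0.0, 0.09, 0.0, 0.09, 0.0], [0.1, 0.0, 0.09, 0.0, 0.09, 0.0], [0.1, 0.0, 0.09, 0.0, 0.09, 0.0], [0.1, -0.01, 0.09, 0.0, 0.09, -0.01], [0.1, 0.0, 0.08, 0.01, 0.09, 0.0]]
end [ 0.5054 -0.2073  0.03  ] from [ 0.4529 -0.2023  0.0338] 0.11
```

View pics/w6.png

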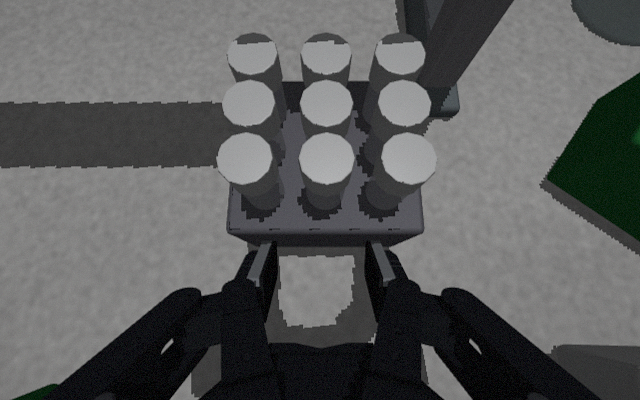

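Rack now aligned and centred between the fingers; right edge at (420,230), post foot at (450,100) — check clearance.

Run:
```python
from h import *
c=load('w6')
for n,u,v in[('nl',230,226),('nr',421,226),('fr',380,86),('fl',286,84),('foot',432,100),('foot',458,100),('foot',430,110)]:
    p=px(c,u,v);print(n,tog(p).round(3),'z.06',tog(atz(c,u,v,.06)).round(3))
```

```text
nl [-0.12  -0.091  0.059] z.06 [-0.12  -0.091  0.06 ]
nr [-0.12  -0.176  0.059] z.06 [-0.12  -0.175  0.06 ]
fr [-0.07  -0.154  0.09 ] z.06 [-0.049 -0.161  0.06 ]
fl [-0.046 -0.114  0.058] z.06 [-0.047 -0.114  0.06 ]
foot [-0.024 -0.208  0.01 ] z.06 [-0.057 -0.187  0.06 ]
foot [-0.024 -0.226  0.01 ] z.06 [-0.057 -0.2    0.06 ]
foot [-0.031 -0.206  0.01 ] z.06 [-0.062 -0.185  0.06 ]
```

Call:
{"name": "send_rows", "arguments": {
  "increments": [
    [[0.1,0,0.09,0,0.09,0],[0.1,0,0.09,0,0.09,0],[0.1,0,0.09,0,0.09,0],[0.1,0,0.09,0,0.09,0],[0.1,0,0.09,0,0.09,0],[0.1,0,0.09,0,0.09,0],[0.1,0,0.09,0,0.09,0],[0.1,0,0.09,0,0.09,0]]
  ]
}}

```text
clock: 14.08
eef_pos: [0.5062, -0.2078, 0.0281]
tool_rot: [0.938, -0.049, 0.342, 0.017]
ft_force: [-4.4, 1.4, 1.7]
grip_width: 0.047
```

Run:
```python
from h import *
o=get_obs();print(tog(o['eef_pos']),o['grip_width'],o['joint_pos'].round(2),o['ft_force'])
P,Q=plan(fromg([-.03,-.131,.03]),ori(-5.8,40),8)
c=snap('wrist','w7')
```

```text
[-0.07943443 -0.13145688  0.02812481] 0.04697761681983724 [-0.54  0.36 -0.88 -0.32  0.27  2.8 ] [-4.36473557  1.43584028  1.68450936]
[[0.1, 0.0, 0.08, 0.0, 0.12, 0.0], [0.1, 0.0, 0.08, 0.0, 0.13, 0.0], [0.09, 0.0, 0.08, 0.0, 0.12, 0.0], [0.09, 0.0, 0.08, 0.0, 0.13, 0.0], [0.09, 0.0, 0.08, 0.0, 0.12, 0.0], [0.09, 0.0, 0.09, 0.0, 0.13, 0.0], [0.09, -0.01, 0.09, 0.0, 0.12, -0.01], [0.08, 0.0, 0.08, 0.01, 0.13, 0.0]]
end [ 0.5552 -0.2124  0.03  ] from [ 0.5062 -0.2078  0.0281] 0.13
```

View pics/w7.png

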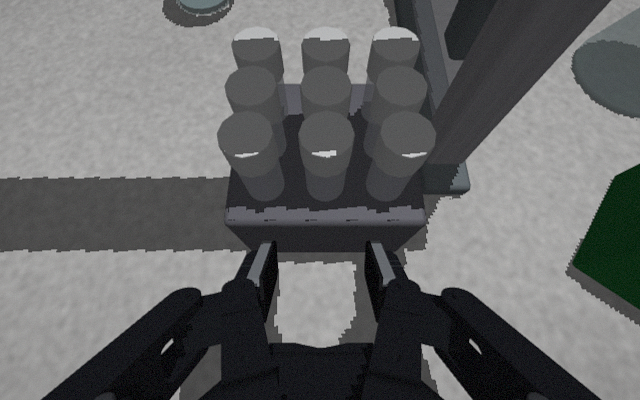

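Call:
{"name": "send_rows", "arguments": {
  "increments": [
    [[0.1,0,0.08,0,0.12,0],[0.1,0,0.08,0,0.12,0],[0.09,0,0.08,0,0.12,0],[0.09,0,0.08,0,0.12,0],[0.09,0,0.09,0,0.12,0],[0.09,0,0.09,0,0.12,0],[0.09,0,0.09,0,0.12,0],[0.08,0,0.09,0,0.12,0]]
  ]
}}

```text
clock: 15.12
eef_pos: [0.5555, -0.2127, 0.0286]
tool_rot: [0.907, -0.047, 0.418, 0.021]
ft_force: [-1.2, -0.5, -1.8]
grip_width: 0.0468
```

Run:
```python
from h import *
o=get_obs();print(tog(o['eef_pos']),o['grip_width'],o['joint_pos'].round(2),o['ft_force'])
P,Q=plan(fromg([.018,-.131,.03]),ori(-5.8,30),8)
c=snap('wrist','w8')
```

```text
[-0.02992696 -0.13142039  0.02856208] 0.04676947806762748 [-0.52  0.5  -0.91 -0.65  0.31  2.86] [-1.21668041 -0.47934006 -1.77575059]
[[0.08, 0.0, 0.09, 0.0, 0.13, 0.0], [0.08, 0.0, 0.09, 0.0, 0.13, 0.0], [0.08, 0.0, 0.09, 0.0, 0.13, 0.0], [0.07, 0.0, 0.09, 0.0, 0.13, 0.0], [0.07, 0.0, 0.1, 0.0, 0.13, 0.0], [0.07, 0.0, 0.1, 0.0, 0.13, 0.0], [0.07, -0.01, 0.1, 0.0, 0.13, -0.01], [0.06, 0.0, 0.1, 0.01, 0.14, 0.0]]
end [ 0.6031 -0.2172  0.0298] from [ 0.5555 -0.2127  0.0286] 0.14
```

View pics/w8.png

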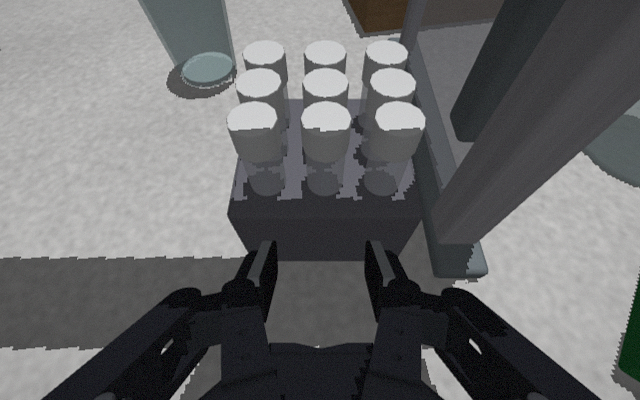

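Call:
{"name": "send_rows", "arguments": {
  "increments": [
    [[0.08,0,0.08,0,0.13,0],[0.08,0,0.08,0,0.13,0],[0.08,0,0.08,0,0.13,0],[0.07,0,0.08,0,0.13,0],[0.07,0,0.09,0,0.13,0],[0.07,0,0.09,0,0.13,0],[0.06,0,0.08,0,0.13,0],[0.05,0,0.07,0,0.13,0]]
  ]
}}

```text
clock: 16.18
eef_pos: [0.5982, -0.2172, 0.0322]
tool_rot: [0.865, -0.045, 0.499, 0.025]
ft_force: [-1.9, -0.7, -1.8]
grip_width: 0.0466
```

Run:
```python
from h import *
o=get_obs();print(tog(o['eef_pos']),o['grip_width'],o['joint_pos'].round(2),o['ft_force'])
c=snap('wrist','w9')
```

```text
[ 0.01300139 -0.13160409  0.03220573] 0.046601115801202256 [-0.51  0.68 -0.92 -1.03  0.35  2.93] [-1.88735306 -0.74301681 -1.75639159]
```

View pics/w9.png

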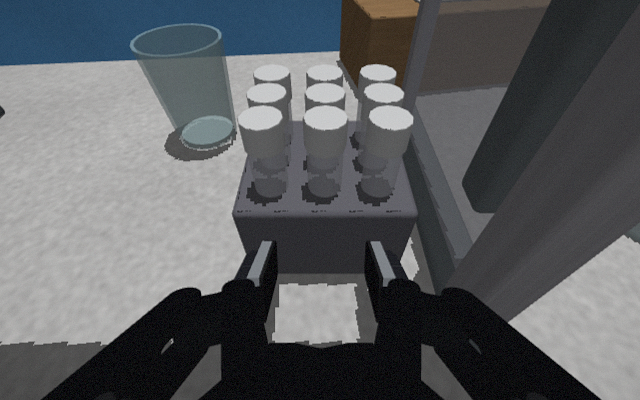

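Run:
```python
from h import *
c=load('w9')
for n,u,v in[('nl top',236,216),('nr top',413,214),('face l',250,235),('face m',325,245),('face r',405,235),('face b',320,268),('cap',262,118),('cap',390,118)]:
    p=px(c,u,v);print(n,tog(p).round(4))
P,Q=plan(fromg([-.06,-.128,.045]),ori(-5.8,42),6)
P,Q=plan(fromg([-.15,-.128,.10]),ori(-5.8,60),6,P,Q)
```

```text
nl top [ 0.0215 -0.0912  0.0574]
nr top [ 0.0222 -0.175   0.0578]
face l [ 0.0216 -0.095   0.0417]
face m [ 0.0211 -0.1335  0.0331]
face r [ 0.0215 -0.1745  0.0416]
face b [ 0.0213 -0.1308  0.0079]
cap [ 0.039  -0.1074  0.0993]
cap [ 0.0393 -0.1597  0.099 ]
[[-0.08, -0.01, -0.23, 0.0, -0.2, 0.0], [-0.09, -0.01, -0.23, 0.0, -0.2, 0.0], [-0.1, -0.01, -0.23, 0.0, -0.2, 0.0], [-0.11, -0.01, -0.22, 0.0, -0.2, 0.0], [-0.12, -0.01, -0.22, 0.0, -0.2, -0.01], [-0.13, -0.02, -0.22, 0.01, -0.2, 0.0]]
end [ 0.5256 -0.2062  0.045 ] from [ 0.5983 -0.2173  0.032 ] 0.23
[[-0.06, 0.0, -0.34, 0.0, -0.3, 0.0], [-0.08, 0.0, -0.34, 0.0, -0.3, 0.0], [-0.1, 0.0, -0.34, 0.0, -0.3, 0.0], [-0.12, 0.0, -0.33, 0.0, -0.3, 0.0], [-0.14, 0.0, -0.32, 0.0, -0.3, 0.0], [-0.15, 0.0, -0.32, -0.01, -0.3, 0.0]]
end [ 0.4363 -0.1972  0.0998] from [ 0.5256 -0.2062  0.045 ] 0.34
```

Call:
{"name": "send_rows", "arguments": {
  "increments": [
    [[-0.08,0,-0.23,0,-0.2,0],[-0.09,0,-0.23,0,-0.2,0],[-0.1,0,-0.23,0,-0.2,0],[-0.11,0,-0.22,0,-0.2,0],[-0.12,0,-0.22,0,-0.2,0],[-0.13,0,-0.22,0,-0.2,0]]
  ]
}}

```text
clock: 16.98
eef_pos: [0.5251, -0.2099, 0.0464]
tool_rot: [0.912, -0.047, 0.406, 0.021]
ft_force: [-0.3, -0.5, -0.4]
grip_width: 0.0466
```

Call:
{"name": "send_rows", "arguments": {
  "increments": [
    [[-0.06,0,-0.34,0,-0.3,0],[-0.08,0,-0.34,0,-0.3,0],[-0.1,0,-0.34,0,-0.3,0],[-0.12,0,-0.33,0,-0.3,0],[-0.14,0,-0.32,0,-0.3,0],[-0.15,0,-0.32,0,-0.3,0],[0,0,0,0,0,0],[0,0,0,0,0,0]]
  ]
}}

```text
clock: 17.98
eef_pos: [0.4361, -0.2005, 0.1006]
tool_rot: [0.965, -0.05, 0.259, 0.013]
ft_force: [-0.5, 0.5, -0.4]
grip_width: 0.0468
```

```bash
python3 lip.py D
python3 - <<'E'
from h import *
from lip import med
E
python3 - <<'E'
from h import *
crop('topD',160,100,490,290,2.4)
c=load('wristD');
E
```

```text
[-0.14995969 -0.13132891  0.1005997 ] [-0.51297012  0.50940491 -0.36075934] 17.975
top lip top 898 [-0.0206 -0.0006  0.2051] [0.2027 0.2076]
top tongue 14 [-0.0203  0.1928  0.1996] [0.1965 0.2022]
scene lip top 616 [-0.0207  0.0092  0.2041] [0.2003 0.2077]
scene tongue 17 [-0.0218  0.1942  0.1984] [0.1936 0.2039]
[-0.15069308 -0.13101381  0.09971984] [-0.21260322 -0.14270581 -0.21735932] 18.125Traceback (most recent call last):
  File "<stdin>", line 2, in <module>
  File "lip.py", line 10, in <module>
    c=snap(n,n+sys.argv[1])
               ~~~~~~~~^^^
IndexError: list index out of range
```

View pics/topD_c160_100.png

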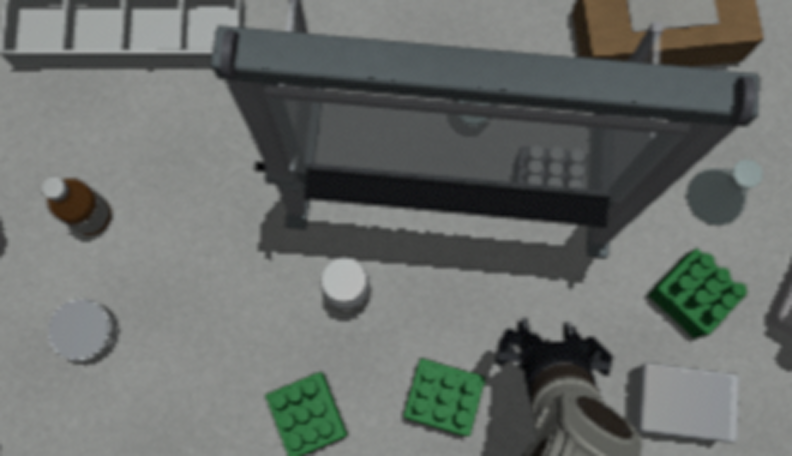

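View pics/wristD.png

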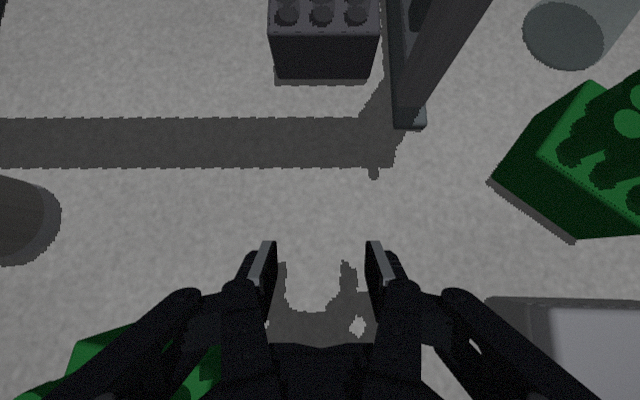

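Call:
{"name": "send_rows", "arguments": {
  "increments": [
    [[0.1,0,-0.17,0,0,0],[0.1,0,-0.17,0,0,0],[0.1,0,-0.17,0,0,0],[0.1,0,-0.17,0,0,0],[0.1,0,-0.17,0,0,0],[0,0,0,0,0,0],[0,0,0,0,0,0],[0,0,0,0,0,0]]
  ]
}}

```text
clock: 19.12
eef_pos: [0.4358, -0.2004, 0.1493]
tool_rot: [0.965, -0.05, 0.258, 0.013]
ft_force: [0.4, 0.6, 0.2]
grip_width: 0.047
```

Run:
```python
from h import *
c=load('wristD')
for u,v in[(280,55),(325,55),(370,55),(274,34),(378,34)]:print(tog(px(c,u,v)).round(4))
o=get_obs();print(o['eef_pos'],o['ft_force'],abs(o['joint_vel']).max());job_done()
```

```text
[ 0.0216 -0.0959  0.0348]
[ 0.0214 -0.1346  0.0349]
[ 0.0212 -0.1731  0.035 ]
[ 0.0213 -0.0946  0.059 ]
[ 0.0232 -0.176   0.0565]
[ 0.43577173 -0.2003627   0.14931415] [0.35682182 0.5670188  0.20886673] 0.001647544954306014
the job is handed in; nothing more can be done
```

I raised the window to the marker and pushed the rack in behind the pane, then withdrew the arm and handed the job in at about 19 s; no verdict is reported back.

- **Window:** I lifted it from beneath the lip with the closed fingers. It dropped about 1.5 mm when I let go and stayed there. The last check put the lip's underside at about 194–195 mm and the pointer at about 196–197 mm, inside the 8 mm tolerance. The top and scene cameras gave gaps of about 2.5 and 2 mm.
- **Rack:** I pushed it along the bench with the half-open fingers. It stands upright and square to the guard, with the near face about 21 mm behind the pane's mid-plane and the centre at about y = -0.133 m. Forces during the push stayed at about 5 N or less.
- **Everything else:** The marker read the same height before and after. The bystanders looked unmoved in the last top view, though I did not measure them one by one. The arm was clear and still at hand-in, with the wrist force near zero.

No check failed. The cameras differed from each other by 1–2 mm on lip height, which is within their calibration.

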